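# File the top recording board

### The job

Take the top recording board off the pile on the sloping stand and file it in the wire rack. Slide it up the slope until its upper edge overhangs the stand's high edge (its right-hand one) by about 4 or 5 cm, leave it lying there, then pinch the overhanging edge, lift the board off, and lower it gently, lower edge first, into the empty bay nearest the robot, so that it stands upright on the bay's floor between the wires and within the rack's length. Leave the other two boards, the stand and the small things on the table where they are.

Things in the scene. Friction and masses are not known exactly. Their poses are not given: they have to be found in the camera images.
- desk: Fixed sloping stand top, 160 mm down-slope, 170 wide, 9 thick, 32 degrees. Origin: middle of its high edge (on the robot's right, about 117 mm up), on the upper face; x down the slope, roughly to the left, y along the edge, z square out of the face. Space under the high edge is free (legs start 8 mm behind it). A 12 mm ledge across the low end, x 151-160 mm, stops the lower two boards, not the top one.
- board_top: Top one of three equal cork-backed plywood boards on the slope: 150 (x, down-slope) x 115 (y) x 8 mm, 70-140 g, paper sheet on its face. Origin: centre of its underside; axes as the desk's at the start. Held by friction alone, it stays where it is slid. At the start all upper edges are flush with the desk's high edge.
- board_upper_edge (a point): Middle of the top board's upper edge, at half its thickness (board x = -75 mm).
- board_lower_edge (a point): Middle of the top board's lower edge, at half its thickness (board x = +75 mm). This end face stands clear and can be pushed.
- board_mid: The middle board, same size and frame, directly under the top one. To stay.
- board_low: The lowest board, same size and frame, lying on the slope against the ledge. To stay.
- rack: Fixed wire file rack, base 110 (x) x 160 (y) x 10 mm. Origin: centre of its underside; x away from the robot, y along the bays. Four 5 mm wire hoops, 136 mm long in y, up to 82 mm above the table, at x = -47, -13, 21, 47 mm. The bay nearest the robot (x -44.5 to -15.5 mm, open ends) is empty; the next holds cards up to 88 mm above the table.
- rack_bay (a point): Centre of the floor of the empty bay nearest the robot, 10 mm above the table (rack x = -30 mm); axes as the rack's.
- sherd_rim: Bystander: brown potsherd 76x68x19 mm, lying between stand and rack.
- sharpener: Bystander: dark round pencil sharpener 35x36x42 mm, standing between stand and rack.
- eraser: Bystander: grey eraser 22x32x13 mm, near the robot's side of the table.
- sherd_wall: Bystander: flat potsherd 76x83x18 mm, behind in the middle.
Things that resemble listed ones, but are neither listed nor needed, are in the scene too. Leave any orange look-alike of the board_top alone.

How it is judged (in metres and radians):
On the way, in this order (a step that is already met when the one before it is completed fails the run):
1. the top board has been slid up the slope: its upper edge overhangs the desk's high edge by 30 to 70 mm, it still lies flat on the pile, and nothing of the robot touches it (x of board_upper_edge in the frame of desk between -0.07 and -0.03 m and angle between the z axis of board_top and the z axis of desk, either way round below 0.06 rad and z of board_top in the frame of desk below 0.02 m and linear speed of board_top below 0.03 m/s and contact force between board_top and the fingers below 0.05 N and contact force between board_top and the arm below 0.05 N), for 0.2 s.
2. the board has been pinched and lifted off the pile (contact force between board_top and the fingers above 2 N and contact force between board_top and board_mid below 0.05 N and height (world z) of board_lower_edge above 0.1 m), for 0.2 s.
At the end, for the whole second after the job is handed in: The top board stands, lower edge down, on the floor of the rack bay nearest the robot: lower edge within 12 mm of the floor, within 16 mm of the bay's middle across it and 25 mm along it, leaning less than 23 degrees; the other two boards are within 15 mm of where they lay (x of board_lower_edge in the frame of rack_bay between -0.016 and 0.016 m and y of board_lower_edge in the frame of rack_bay between -0.025 and 0.025 m and z of board_lower_edge in the frame of rack_bay below 0.012 m and angle between board_top's own x axis and vertical above 2.74 rad and distance of each of board_mid, board_low from where it was at the start of the episode below 0.015 m); the robot touches nothing.
It fails at once if one of the two lower boards was shifted by more than 15 mm (distance of any of board_mid, board_low from where it was at the start of the episode above 0.015 m).
It fails at once if the board was dropped into the rack (faster than 0.7 m/s) instead of being lowered (horizontal distance between board_lower_edge and rack_bay below 0.06 m and height (world z) of board_lower_edge below 0.09 m and linear speed of board_top above 0.7 m/s).
It fails at once if a bystander was moved by more than 30 mm (distance of any of sherd_rim, sharpener, eraser, sherd_wall from where it was at the start of the episode above 0.03 m).
It also fails if it takes over 53 s, if anything falls off the work surface, if the arm or the gripper's body presses on something with over 40 N, if the wrist force passes 120 N, or if a joint passes its speed limit or range.

### The arm

A 6-joint arm with a two-finger parallel gripper is mounted at the origin on a cart in front of the work surface, level with it; the furniture and walls round the work are solid. World frame = base frame: x ahead of the robot, y to its left, z up, the work surface at z = 0. Lengths are in mm, angles in degrees, forces in N, time in s.
With the tool pointing down it reaches from about 300 to 850 mm from the base axis. Payload 4.2 kg.
Tool frame: the origin (TCP) lies between the finger pads; the fingertips stand ahead of it and the grasp point (between the pads) lies 3 mm ahead of it (nose_length is the z of the fingertips in the tool frame, in mm); z points along the fingers, y is the line along which they close (so a half turn about z gives the same grasp; the last joint's range is limited). The gripper opens to 91 mm and grips with 3 to 60 N. Pads are 32 mm wide; open, the fingers measure 118 mm over their backs; the gripper's body (76 mm by 178 mm) begins 60 mm behind the grasp point.
Start: joints at [-67.151, 18.312, 89.639, -0, 72.044, -1.146], TCP at [233.836, -525.32, 235.976] pointing down, gripper open.
Joint ranges: [-177.97, 177.97], [-48.28, 115.42], [12.27, 149.76], [-77.06, 257.06], [2.81, 150.46], [-146.56, 146.56]. Speed limits (degrees/s): [147.25, 147.25, 180, 180, 180, 180].

### API

Orientations are given as [roll, pitch, yaw] about the fixed x, y, z axes, in that order (R = Rz(yaw) Ry(pitch) Rx(roll)).
In Python, from workcell import state, grab_frame, camera_params, job_done, nose_length gives the robot as it stands.
- The arm moves only by the tool step_arm, never from a script. Its argument "plan" is a list that holds one entry, the list of rows, each a list of 5 numbers: the shift along the tool's x, y, z in cm, then the turn about the tool's z in rad, then the opening, from 0 (shut) to 1 (fully open). In form: [[[x, y, z, turn, gripper], ...]]. A call has 1 to 20 rows; each row is the pose to reach, as a shift and turn from the pose commanded when the call began, along the tool's axes at that moment; what a row does not reach only later rows make up. A row lasts 1/8 s, in which the tool goes at most 62.5 mm and 10.7 degrees, less where a joint would pass 70% of its speed; a pose out of reach is approached as far as the arm can. A call with a gripper value outside its range is refused whole. The fingers move at their own pace and stop on an object; "newtons" is the grip in N (left out, the last holds). Time passes only in rows, so rows that repeat a pose let the fingers close. It gives the time, the measured TCP pose, the force, the opening and the grip force at its end, in the units of the state.
- state(): the state, without advancing time (a new reading comes with each control period).
- grab_frame(name): name is "scene" or "top" or "wrist"; returns the picture (420x560x3 uint8, blue, green, red); there is no depth.
- camera_params(name): a dict with "camera_matrix" (3x3 intrinsics, pixels), "R" (3x3) and "t" (3): a world point X has camera coordinates R X + t; the wrist camera has in their place "mount" (4x4, takes a point from camera to tool coordinates, whose origin is the TCP and whose axes are the flange's). Camera axes: x right, y down, z forward; pixel columns grow to the right and rows downward; lengths in mm; the calibration is good to about 2 mm. A picture is of the moment at which its call begins: read the wrist's pose just before it. camera_params takes no time and is no camera call.
- job_done(): hands the job in; it is judged then, once.
The state is a dict: "time_s": time; "qpos": joint angles; "qvel": joint speeds; "effort": joint torques, N m; "ee_pos": TCP position; "ee_rot": TCP orientation; "force": force on the tool from outside, world axes, zero at the start; "torque": the same for the moment, N m; "gripper_width": finger opening in mm; "gripper_force": force on a finger pad.
Only numpy, scipy, OpenCV 4.12 (cv2) and the standard library are available. Lean on these libraries where they do the work, as an engineer would, in place of code of your own. Each camera call takes 0.05 s, during which the arm holds its last target. There are 200 camera calls.

## Working session

There is one attempt and no reset: what is moved stays moved. The work goes in short steps, Python scripts to look and compute and a tool call to move; the robot and the scene stay as the last step left them, time stands still between calls to the robot, and variables do not carry over. Pictures are saved under pics/ and viewed, at most 10 in all, crops included, and the job is handed in when it is done.

Besides the shell and the picture viewer there is one more tool, called after "Request:" as a command line: name --argument value ..., lists and objects as JSON in quotes. step_arm: Moves the arm, as the interface text tells. Its arguments: {"type":"object","properties":{"plan":{"type":"array","items":{"type":"array","items":{"type":"array","items":{"type":"number"}}}},"newtons":{"type":"number"}},"required":["plan"]}

```bash
mkdir -p pics; ls; cat > s1.py <<'E'
from workcell import *
import cv2,json
print(state(), nose_length() if callable(nose_length) else nose_length)
for n in("scene","top","wrist"):
    im=grab_frame(n);cv2.imwrite(f"pics/{n}0.png",im)
    print(n,{k:v.round(3).tolist() if hasattr(v,'round') else v for k,v in camera_params(n).items()})
a=cv2.imread("pics/scene0.png");b=cv2.imread("pics/top0.png")
E
python3 s1.py
```

```text
pics
{'time_s': 0.0, 'qpos': array([-6.71510507e+01,  1.83489911e+01,  8.97061003e+01,  4.85499908e-04,
        7.20445665e+01, -1.14472976e+00]), 'qvel': array([-0.04402527, -0.01488041,  0.04924418, -0.02742579,  0.00819378,
        0.02235624]), 'effort': array([-3.57906883e-04, -4.12455869e+01, -2.31974405e+01,  7.26327673e-02,
        4.58395982e-02, -1.58765388e-04]), 'ee_pos': array([ 233.64575678, -524.87218927,  235.14889514]), 'ee_rot': array([-1.79900371e+02, -2.45246338e-03,  2.39935269e+01]), 'force': array([-1.23122381, -0.26979249, -0.93865512]), 'torque': array([-0.0149957 , -0.03288847, -0.07293675]), 'gripper_force': 0.0, 'gripper_width': 91.48858694870728} 22.0
scene {'camera_matrix': [[385.589, 0.0, 269.18], [0.0, 385.589, 206.619], [0.0, 0.0, 1.0]], 'R': [[-0.48, -0.877, -0.007], [-0.677, 0.375, -0.633], [0.558, -0.299, -0.774]], 't': [295.87, 461.878, 604.765]}
top {'camera_matrix': [[452.792, 0.0, 288.136], [0.0, 452.792, 205.005], [0.0, 0.0, 1.0]], 'R': [[0.018, -1.0, 0.005], [-0.996, -0.019, -0.092], [0.092, -0.003, -0.996]], 't': [-1.057, 620.305, 909.728]}
wrist {'camera_matrix': [[300.43, 0.0, 280.197], [0.0, 300.43, 211.267], [0.0, 0.0, 1.0]], 'mount': [[-0.001, -0.964, -0.266, 75.495], [1.0, -0.001, 0.0, 0.433], [-0.0, -0.266, 0.964, -149.57], [0.0, 0.0, 0.0, 1.0]]}
```

View pics/scene0.png

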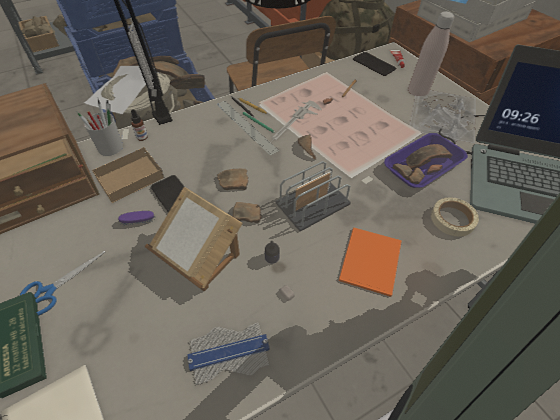

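View pics/top0.png

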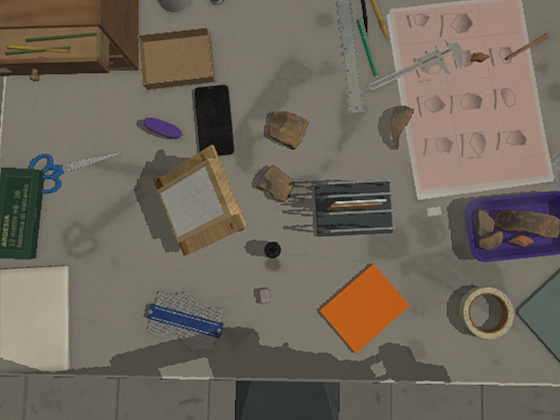

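The scene picture shows the stand at about (195,237) and the rack at (312,203). In the top picture the stand is at about (200,200), with its high edge on the right, and the rack at (353,208). I'll enlarge both to read the corners.

```bash
python3 - <<'E'
import cv2,numpy as np
a=cv2.imread("pics/scene0.png");b=cv2.imread("pics/top0.png")
f=lambda im,x,y:cv2.resize(im[y:y+75,x:x+100],None,fx=4,fy=4,interpolation=cv2.INTER_CUBIC)
def g(im,x,y,w=100,h=75,s=4):
    c=cv2.resize(im[y:y+h,x:x+w],(400,300),interpolation=cv2.INTER_CUBIC)
    for k in range(0,w,20): cv2.putText(c,str(x+k),(int(k*400/w),8),0,.3,(0,0,255)); cv2.line(c,(int(k*400/w),0),(int(k*400/w),300),(0,0,255),1) if 0 else cv2.circle(c,(int(k*400/w),12),1,(0,0,255),-1)
    for k in range(0,h,20): cv2.putText(c,str(y+k),(0,int(k*300/h)+4),0,.3,(0,0,255))
    return c
m=np.vstack([np.hstack([g(a,140,170,160,120),g(a,255,160)]),np.hstack([g(b,140,140,160,120),g(b,303,172)])])
cv2.imwrite("pics/m0.png",m)
E
```

```text
(no output)
```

View pics/m0.png

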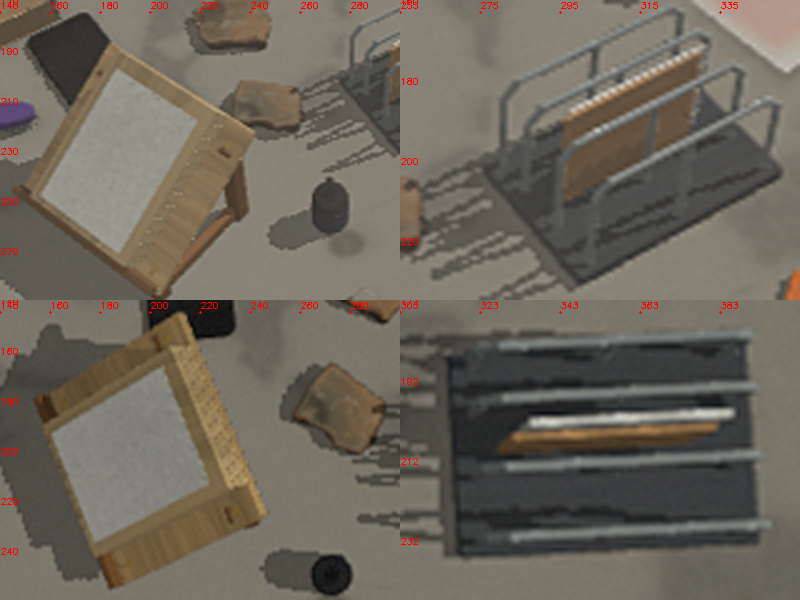

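```bash
cat > geo.py <<'E'
import numpy as np,cv2
from workcell import *
from scipy.spatial.transform import Rotation as Ro
def PM(n):
    c=camera_params(n);return np.array(c["camera_matrix"]),np.array(c["R"]),np.array(c["t"])
def ray(n,uv):
    K,R,t=PM(n);d=R.T@np.linalg.solve(K,[*uv,1]);return -R.T@t,d/np.linalg.norm(d)
def onz(n,uv,z):
    o,d=ray(n,uv);return o+d*(z-o[2])/d[2]
def tri(u1,u2,n1="top",n2="scene"):
    o1,d1=ray(n1,u1);o2,d2=ray(n2,u2)
    s=np.linalg.lstsq(np.c_[d1,-d2],o2-o1,rcond=None)[0];p,q=o1+s[0]*d1,o2+s[1]*d2
    return (p+q)/2,np.linalg.norm(p-q)
def proj(n,X):
    K,R,t=PM(n);p=K@(R@X+t);return p[:2]/p[2]
E
python3 - <<'E'
from geo import *
np.set_printoptions(precision=1,suppress=True)
T=dict(hf=((213.2,144.8),(242,222)),hn=((247.2,226.8),(203.2,287.2)),lf=((155.2,180),(184,187.2)),ln=((184.8,254.8),(146,246)),
rfl=((314.75,186.25),(276.75,202.5)),rnl=((314.75,236.25),(299.25,232)),rnr=((392.5,232.75),(350.5,203)),rfr=((390.5,182),(330,181)))
P={}
for k,v in T.items():
    P[k],e=tri(*v);print(k,P[k],e)
    if k[0]=='r': P[k]=onz("top",v[0],10); print('  z10',P[k],onz("scene",v[1],10))
print([np.linalg.norm(P[a]-P[b]) for a,b in(('hf','hn'),('lf','ln'),('hf','lf'),('hn','ln'),('rfl','rfr'),('rfl','rnl'))])
E
```

```text
hf [688.9 112.7  41.2] 146.31353068336827
hn [ 595.1  153.  -135.7] 93.74928915579206
lf [622.8 200.4 246.8] 51.012686130562464
ln [529.3 232.3 199.7] 100.52192034469418
rfl [662.4 -46.1  10.3] 1.8023286035162802
  z10 [663.  -45.4  10. ] [662.2 -47.   10. ]
rnl [556.4 -47.7  10.4] 2.4221157407459484
  z10 [557.1 -46.7  10. ] [556.  -48.9  10. ]
rnr [ 567.9 -208.7   13. ] 1.8865960164255904
  z10 [ 567.4 -210.2   10. ] [ 570.1 -209.8   10. ]
rfr [ 675.  -215.2   -9.3] 10.57697381583093
  z10 [ 675.1 -206.3   10. ] [ 658.5 -207.6   10. ]
[np.float64(204.2134781553898), np.float64(109.52260054946201), np.float64(233.07549235860807), np.float64(350.869020638136), np.float64(161.38046135926078), np.float64(105.88950698885284)]
```

```bash
python3 - <<'E'
from geo import *
np.set_printoptions(precision=1,suppress=True)
for k,uv in dict(hf=(213.2,144.8),hn=(247.2,226.8),lf=(155.2,180),ln=(184.8,254.8)).items():
    for z in(32,117,120):
        p=onz("top",uv,z);print(k,p,proj("scene",p))
for uv in((242,222),(203.2,287.2),(184,187.2),(146,246)):
    for z in(32,117):print(uv,onz("scene",uv,z))
E
```

```text
hf [743.2 169.3  32. ] [183.6 207.4]
hf [724.1 155.  117. ] [185.9 187. ]
hf [723.4 154.5 120. ] [185.9 186.2]
hn [573.4  93.7  32. ] [241.9 245.8]
hn [569.8  86.4 117. ] [243.3 223.1]
hn [569.6  86.1 120. ] [243.4 222.2]
lf [666.8 286.9  32. ] [146.3 250.1]
lf [654.6 261.9 117. ] [149.4 227.2]
lf [654.2 261.  120. ] [149.5 226.3]
ln [513.9 219.5  32. ] [200.1 291.4]
ln [515.7 200.7 117. ] [202.4 265.8]
ln [515.7 200.  120. ] [202.5 264.9]
(242, 222) [633.7  63.8  32. ]
(242, 222) [573.6  87.5 117. ]
(203.2, 287.2) [519.6 210.2  32. ]
(203.2, 287.2) [472.8 216.8 117. ]
(184, 187.2) [805.7 144.6  32. ]
(184, 187.2) [725.6 158.9 117. ]
(146, 246) [677.9 284.1  32. ]
(146, 246) [612.7 282.2 117. ]
```

```bash
python3 - <<'E'
from geo import *
np.set_printoptions(precision=2,suppress=True)
T=dict(hf=((213.2,144.8),(184,187.2)),hn=((247.2,226.8),(242,222)),lf=((155.2,180),(146,246)),ln=((184.8,254.8),(203.2,287.2)))
P={}
for k,v in T.items(): P[k],e=tri(*v);print(k,P[k],e)
print([np.linalg.norm(P[a]-P[b]) for a,b in(('hf','hn'),('lf','ln'),('hf','lf'),('hn','ln'))])
y=(P['hf']-P['hn'])+(P['lf']-P['ln']);print('edge dir',np.degrees(np.arctan2(y[1],y[0])))
x=(P['lf']-P['hf'])+(P['ln']-P['hn']);print('slope dir',np.degrees(np.arctan2(x[1],x[0])),np.degrees(np.arctan2(-x[2],np.hypot(*x[:2]))))
print('high mid',(P['hf']+P['hn'])/2)
# rack
ps=[onz("top",u,10) for u in((314.75,186.25),(314.75,236.25),(392.5,232.75),(390.5,182))]
r=ps[1]-ps[2]+ps[0]-ps[3];print('rack y dir',np.degrees(np.arctan2(r[1],r[0])),'ctr',sum(ps)/4, (ps[0]+ps[1])/2-(ps[2]+ps[3])/2)
r=ps[0]-ps[1]+ps[3]-ps[2];print('rack x dir',np.degrees(np.arctan2(r[1],r[0])))
E
```

```text
hf [725.3  157.04 115.93] 4.020585819122632
hn [570.29  87.31 120.6 ] 2.8617709892357546
lf [664.83 282.95  48.31] 1.8165179995905705
ln [512.93 213.71  46.91] 5.535232338973641
[np.float64(170.0276743420235), np.float64(166.94236316925114), np.float64(155.18488206213823), np.float64(157.15471205437254)]
edge dir 24.358875941590558
slope dir 115.03347834916548 26.905655688124632
high mid [647.79 122.18 118.26]
rack y dir 93.97074890713637 ctr [ 615.65 -127.14   10.  ] [-11.26 162.21   0.  ]
rack x dir 1.424390789770451
```

The crops give the stand's upper face: high mid near (648,122,118), edge direction about 24.4°. The rack bay is near (586,-129), rack yaw about 4°. Next are close wrist views, first over the rack and then over the stand.

Request:
step_arm --plan '[[[12,-5.5,0,0,0.5],[24,-11,0,0,0],[36,-16.5,0,0,0],[48.3,-21.9,0,0,0],[48.3,-21.9,0,0,0],[48.3,-21.9,0,0,0],[48.3,-21.9,0,0,0],[48.3,-21.9,0,0,0],[48.3,-21.9,0,0,0],[48.3,-21.9,0,0,0],[48.3,-21.9,0,0,0],[48.3,-21.9,0,0,0],[48.3,-21.9,0,0,0]]]'

```text
time_s: 1.78
ee_pos: [585.4, -129.8, 236.2]
ee_rot: [180.0, -0.0, 23.9]
force: [-0.2, -0.3, -0.1]
gripper_width: 0.6
gripper_force: 0.0
```

```bash
cat > snap.py <<'E'
import sys,json,cv2,numpy as np
from workcell import *
s=state();im=grab_frame("wrist");n=sys.argv[1]
cv2.imwrite(f"pics/{n}.png",im);json.dump([s["ee_pos"].tolist(),s["ee_rot"].tolist()],open(f"pics/{n}.json","w"))
print(s["ee_pos"].round(1),s["ee_rot"].round(2),s["time_s"])
E
python3 snap.py w1
```

```text
[ 585.4 -129.8  236.2] [179.99  -0.    23.91] 1.775
```

Request:
step_arm --plan '[[[5,-10,0,0,0],[10,-20,0,0,0],[14.3,-28.6,0,0,0],[14.3,-28.6,0,0,0],[14.3,-28.6,0,0,0],[14.3,-28.6,0,0,0],[14.3,-28.6,0,0,0],[14.3,-28.6,0,0,0]]]'

```text
time_s: 2.82
ee_pos: [600.4, 188.9, 236.0]
ee_rot: [180.0, 0.0, 23.9]
force: [-0.8, -0.0, 0.3]
gripper_width: 0.1
gripper_force: 0.0
```

```bash
python3 snap.py w2; python3 -c "
import cv2,numpy as np
for n in('w1','w2'):
  c=cv2.resize(cv2.imread(f'pics/{n}.png'),(800,600),interpolation=cv2.INTER_CUBIC);cv2.imwrite(f'pics/{n}b.png',c)"
```

```text
[600.4 188.9 236. ] [1.7997e+02 2.0000e-02 2.3890e+01] 2.825
```

View pics/w1b.png

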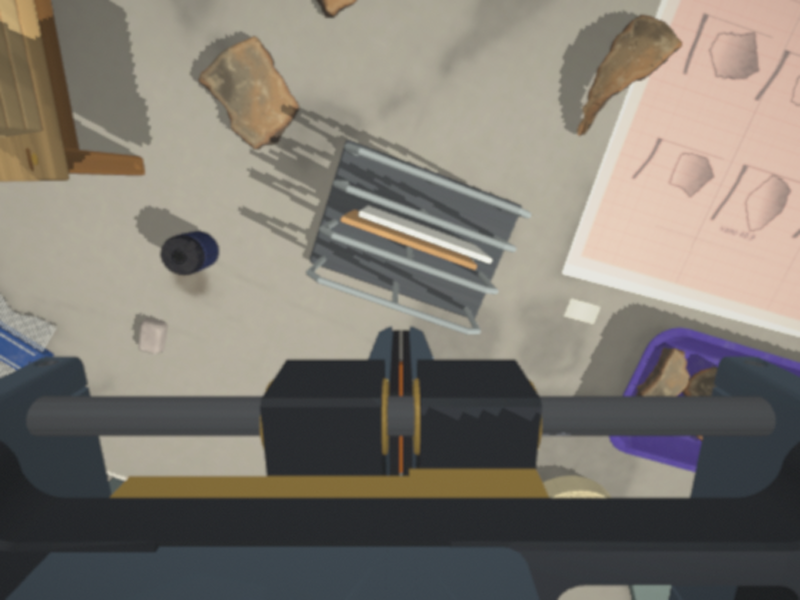

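View pics/w2b.png

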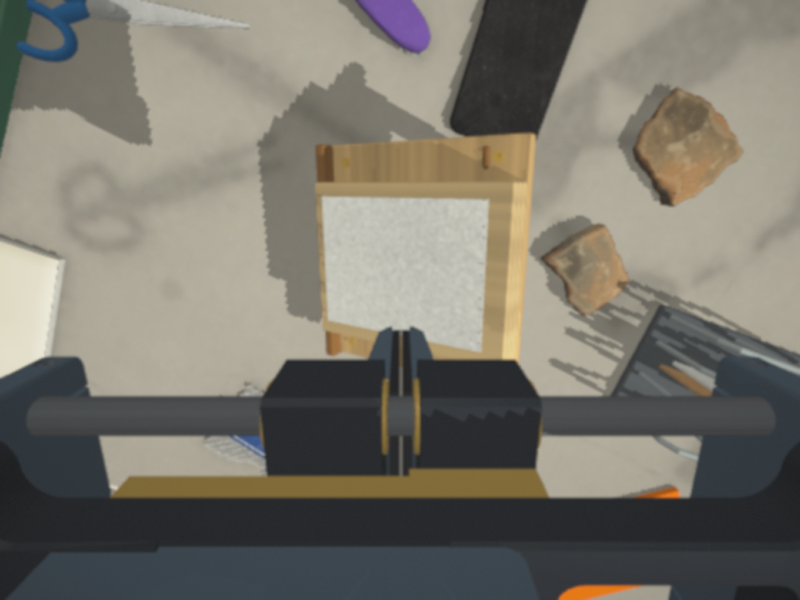

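The first wrist picture shows the near rack wire from (315,272) to (478,328) and the second from (332,232) to (495,290). The second wrist picture shows the top board's lower edge from (321,196) to (326,322) and the desk's high edge from (533,133) to (519,358). Pixels are of the 800×600 views.

```bash
cat >> geo.py <<'E'
import json
def wray(n,uv,sc=1.42857):
    p,r=json.load(open(f"pics/{n}.json"));c=camera_params("wrist");M=np.array(c["mount"]);K=np.array(c["camera_matrix"])
    R=Ro.from_euler('xyz',r,degrees=True).as_matrix();d=R@M[:3,:3]@np.linalg.solve(K,[uv[0]/sc,uv[1]/sc,1]);return np.array(p)+R@M[:3,3],d/np.linalg.norm(d)
def wz(n,uv,z):
    o,d=wray(n,uv);return o+d*(z-o[2])/d[2]
def wproj(n,X,sc=1.42857):
    p,r=json.load(open(f"pics/{n}.json"));c=camera_params("wrist");M=np.array(c["mount"]);K=np.array(c["camera_matrix"])
    R=Ro.from_euler('xyz',r,degrees=True).as_matrix();q=K@(M[:3,:3].T@(R.T@(np.array(X)-p)-M[:3,3]));return q[:2]/q[2]*sc
def deskpt(q,O=(648,122,117.5),a=114.5):
    a=np.radians(a);s=np.radians(32);h=np.array([np.cos(a),np.sin(a),0]);u=np.array([0,0,1.])
    x=h*np.cos(s)-u*np.sin(s);z=h*np.sin(s)+u*np.cos(s);return np.array(O)+x*q[0]+np.cross(z,x)*q[1]+z*q[2]
E
python3 - <<'E'
from geo import *
np.set_printoptions(precision=1,suppress=True)
print('lower edge',wz('w2',(321,196),57.9),wz('w2',(326,322),57.9),'pred',deskpt((150,-57.5,24)),deskpt((150,57.5,24)),deskpt((150,0,24)))
print('desk high',wz('w2',(533,133),117.5),wz('w2',(519,358),117.5),'pred',deskpt((0,-85,0)),deskpt((0,85,0)))
for q in((0,-85,0),(0,85,0),(0,-57.5,24),(0,57.5,24),(150,-57.5,24),(150,57.5,24),(160,-85,12),(160,85,12)): print(q,wproj('w2',deskpt(q)),proj("top",deskpt(q)),proj("scene",deskpt(q)))
a,b=wz('w1',(315,272),82),wz('w1',(478,328),82);c,d=wz('w1',(332,232),82),wz('w1',(495,290),82);e,f=wz('w1',(345,188),82),wz('w1',(516,247),82)
for p,q in((a,b),(c,d),(e,f)): print('wire',p,q,np.linalg.norm(p-q),np.degrees(np.arctan2(*(p-q)[1::-1])))
b=[onz("top",u,82) for u in((330.5,231.5),(394.5,228),(329,213.5),(392,210.5))];print('top wires',*b)
print(((a+b[0]*0+wz('w1',(478,328),82)+c+d)/4))
E
```

```text
lower edge [637.7 269.   57.9] [547.5 230.   57.9] pred [642.3 273.2  58.4] [537.7 225.5  58.4] [590.  249.3  58.4]
desk high [727.  159.5 117.5] [598.4 100.1 117.5] pred [725.3 157.2 117.5] [570.7  86.8 117.5]
(0, -85, 0) [534.9 137.4] [212.  144.1] [184.7 186.9]
(0, 85, 0) [517.2 399.4] [247.  226.3] [242.9 222.7]
(0, -57.5, 24) [519.6 186.5] [209.6 157.7] [187.9 189.6]
(0, 57.5, 24) [508.1 375.8] [233.7 214.7] [228.1 214.4]
(150, -57.5, 24) [317.8 187.7] [157.7 190.3] [152.8 249.3]
(150, 57.5, 24) [326.7 335. ] [179.3 242.9] [191.1 277.4]
(160, -85, 12) [316.5 149.8] [153.8 179.4] [145.3 247.5]
(160, 85, 12) [329. 359.] [185.3 256. ] [201.3 289. ]
wire [573.6 -68.4  82. ] [ 583.  -194.9   82. ] 126.83029672488982 94.25656531647057
wire [605.2 -69.1  82. ] [ 614.2 -193.1   82. ] 124.29776496022156 94.13967964018255
wire [636.6 -66.3  82. ] [ 648.2 -192.3   82. ] 126.53682315291665 95.22865380214039
top wires [565.1 -72.7  82. ] [ 574.2 -197.3   82. ] [600.1 -69.4  82. ] [ 608.3 -192.5   82. ]
[ 594.  -131.4   82. ]
```

Request:
step_arm --plan '[[[1.5,-5,0,0,0],[1.5,-8.5,0,0,0],[1.5,-8.5,4,0,0],[1.5,-8.5,8,0,0],[1.5,-8.5,12,0,0],[1.5,-8.5,14.5,0,0],[1.5,-8.5,16.2,0,0],[1.5,-8.5,16.2,0,0],[1.5,-8.5,16.2,0,0]]]'

```text
time_s: 4.0
ee_pos: [580.5, 274.4, 75.2]
ee_rot: [180.0, -0.1, 24.0]
force: [0.4, 0.0, 0.1]
gripper_width: 0.7
gripper_force: 0.0
```

```bash
python3 snap.py w3; python3 - <<'E'
import cv2,numpy as np
from workcell import *
a=grab_frame("scene")[160:310,110:310];w=cv2.imread("pics/w3.png")
cv2.imwrite("pics/m3.png",np.hstack([cv2.resize(a,(400,300),interpolation=cv2.INTER_CUBIC),cv2.resize(w,(400,300))]))
E
```

```text
[580.5 274.4  75.2] [ 1.7999e+02 -1.4000e-01  2.3970e+01] 4.0
```

View pics/m3.png

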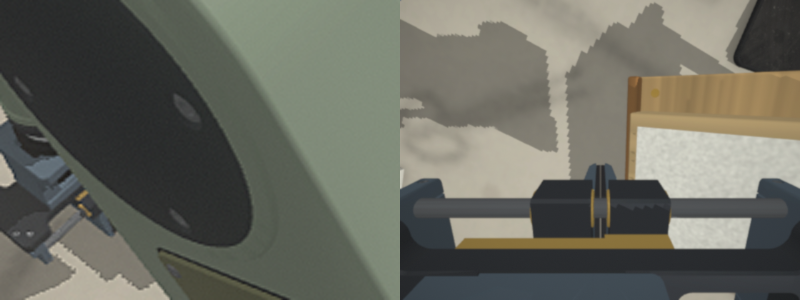

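The tips hang at (600,180) in the right panel, just left of the board's lower edge at (630,110-180) and clear of the ledge. The scene camera is blocked by the arm. Pushing now.

Request:
step_arm --plan '[[[0,0.7,0,0,0],[0,1.2,0,0,0],[0,1.6,-0.2,0,0],[0,2.0,-0.4,0,0],[0,2.4,-0.7,0,0],[0,2.8,-1.0,0,0],[0,3.2,-1.2,0,0],[0,3.6,-1.4,0,0],[0,4.0,-1.7,0,0],[0,4.4,-2.0,0,0],[0,4.8,-2.2,0,0],[0,5.2,-2.4,0,0],[0,5.2,-2.4,0,0]]]'

```text
time_s: 5.72
ee_pos: [600.5, 227.3, 98.4]
ee_rot: [-179.9, -0.0, 24.0]
force: [-3.1, 5.3, 1.4]
gripper_width: 0.4
gripper_force: 3.1
```

Request:
step_arm --plan '[[[0,-1,0,0,0],[0,-4,0,0,0],[0,-4,-6,0,0],[0,-4,-12,0,0],[0,0,-16,0,0.5],[0,4,-17,0,0.8],[0,4,-17,0,0.8],[0,4,-17,0,0.8]]]'

```text
time_s: 6.72
ee_pos: [616.6, 190.1, 267.3]
ee_rot: [180.0, 0.1, 24.0]
force: [0.2, 0.7, -0.2]
gripper_width: 37.4
gripper_force: 0.0
```

```bash
python3 snap.py w4; python3 - <<'E'
import cv2,numpy as np
from workcell import *
b=grab_frame("top")[140:260,140:300];w=cv2.imread("pics/w4.png")
cv2.imwrite("pics/t4.png",b)
cv2.imwrite("pics/m4.png",np.hstack([cv2.resize(b,(360,270),interpolation=cv2.INTER_CUBIC),cv2.resize(w[60:270,120:420],(440,270),interpolation=cv2.INTER_CUBIC)]))
E
```

```text
[616.6 190.1 267.3] [1.7998e+02 7.0000e-02 2.3970e+01] 6.725
```

View pics/m4.png

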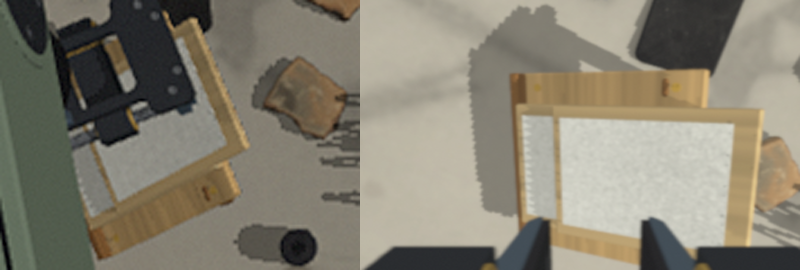

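The board now sticks out past the high edge. In the right panel its upper edge runs from (763,110) to (750,247), the desk edge is at x≈708, and the lower boards look unmoved. I'll measure the overhang next.

```bash
python3 - <<'E'
from geo import *
np.set_printoptions(precision=1,suppress=True)
c=lambda u,v:(120+(u-360)*300/440,60+v*210/270)
for ov in(35,40,45,50,55):
    print(ov,[((wproj('w4',deskpt((-ov,y,z)),1)-[120,60])*[440/300,270/210]+[360,0]) for y in(-57.5,57.5) for z in (16,24)],((wproj('w4',deskpt((150-ov,-57.5,24)),1)-[120,60])*[440/300,270/210]+[360,0]),deskpt((-ov,0,20)))
print((wproj('w4',deskpt((0,-85,0)),1)-[120,60])*[440/300,270/210]+[360,0])
E
```

```text
35 [array([754.9, 113.3]), array([751.7, 114. ]), array([739.8, 268. ]), array([736.6, 272.2])] [546.7 109.4] [655.9 104.6 153. ]
40 [array([763.7, 113.5]), array([760.6, 114.2]), array([747.5, 269.6]), array([744.5, 273.8])] [552.  109.5] [657.7 100.8 155.7]
45 [array([772.6, 113.7]), array([769.8, 114.4]), array([755.4, 271.1]), array([752.5, 275.5])] [557.4 109.6] [659.4  96.9 158.3]
50 [array([781.8, 113.9]), array([779.1, 114.7]), array([763.4, 272.7]), array([760.6, 277.1])] [562.9 109.8] [661.2  93.1 161. ]
55 [array([791.1, 114.1]), array([788.7, 114.9]), array([771.5, 274.3]), array([768.9, 278.8])] [568.4 109.9] [662.9  89.2 163.6]
[708.5  72.9]
```

Comparing with the projected desk model, the overhang is about 41 mm and the board is square, so it is in range. Next I'll straddle the edge: left finger over the face, right finger beyond the end.

Request:
step_arm --plan '[[[0.1,4,0,0,0.66],[0.1,8.3,0,0,0.66],[0.1,8.3,4,0,0.66],[0.1,8.3,8,0,0.66],[0.1,8.3,10.5,0,0.66],[0.1,8.3,10.5,0,0.66],[0.1,8.3,10.5,0,0.66]]]' --newtons 12

```text
time_s: 7.7
ee_pos: [652.2, 115.6, 163.9]
ee_rot: [180.0, -0.1, 24.0]
force: [0.4, 0.1, -0.1]
gripper_width: 60.0
gripper_force: 0.0
```

Request:
step_arm --plan '[[[0,0,0,0,0.5],[0,0,0,0,0.42],[0,0,0,0,0.38],[0,0,0,0,0.3],[0,0,0,0,0.2],[0,0,0,0,0.1]]]' --newtons 12

```text
time_s: 8.45
ee_pos: [651.6, 115.4, 163.8]
ee_rot: [-180.0, -0.1, 24.0]
force: [-1.7, 1.5, 6.4]
gripper_width: 33.1
gripper_force: 10.9
```

The width of 33 mm is close to the 36 mm predicted. I'll lift slowly with the fingers still closing.

Request:
step_arm --plan '[[[0,0,-0.2,0,0],[0,0,-0.4,0,0],[0,0,-0.6,0,0],[0,0,-0.8,0,0],[0,0,-1.0,0,0],[0,0,-1.2,0,0]]]' --newtons 12

```text
time_s: 9.2
ee_pos: [651.6, 114.8, 175.0]
ee_rot: [180.0, 0.0, 24.0]
force: [-0.4, 2.8, -0.3]
gripper_width: 28.6
gripper_force: 10.1
```

The width fits a board turning without slip (about 38°). I'll carry on.

Request:
step_arm --plan '[[[0,0,-0.3,0,0],[0,0,-0.6,0,0],[0,0,-0.9,0,0],[0,0,-1.2,0,0],[0,0,-1.5,0,0],[0,0,-1.8,0,0],[0,0,-2.1,0,0],[0,0,-2.4,0,0],[0,0,-2.7,0,0],[0,0,-3,0,0]]]' --newtons 12

```text
time_s: 10.45
ee_pos: [651.6, 114.8, 205.1]
ee_rot: [180.0, 0.0, 24.0]
force: [-0.2, 1.2, -0.1]
gripper_width: 21.1
gripper_force: 10.2
```

Request:
step_arm --plan '[[[0,0,-0.4,0,0],[0,0,-0.9,0,0],[0,0,-1.4,0,0],[0,0,-1.9,0,0],[0,0,-2.4,0,0],[0,0,-2.9,0,0],[0,0,-3.4,0,0],[0,0,-3.9,0,0],[0,0,-4.4,0,0],[0,0,-4.9,0,0],[0,0,-5.4,0,0],[0,0,-6,0,0]]]' --newtons 12

```text
time_s: 11.95
ee_pos: [651.6, 114.8, 265.2]
ee_rot: [180.0, 0.0, 24.0]
force: [-0.8, -0.1, -0.9]
gripper_width: 12.1
gripper_force: 10.6
```

Request:
step_arm --plan '[[[0,0,-0.6,0,0],[0,0,-1.2,0,0],[0,0,-1.8,0,0],[0,0,-2.4,0,0],[0,0,-3.0,0,0],[0,0,-3.6,0,0],[0,0,-4.2,0,0],[0,0,-4.8,0,0],[0,0,-5.5,0,0],[0,0,-5.5,0,0],[0,0,-5.5,0,0]]]' --newtons 20

```text
time_s: 13.32
ee_pos: [651.5, 114.9, 319.7]
ee_rot: [180.0, 0.0, 24.0]
force: [0.3, 0.5, -1.0]
gripper_width: 8.0
gripper_force: 20.0
```

```bash
python3 snap.py w5; python3 - <<'E'
import cv2,numpy as np
from workcell import *
a=grab_frame("scene");b=grab_frame("top")[90:290,110:400];w=cv2.imread("pics/w5.png")
cv2.imwrite("pics/s5.png",a)
r=lambda i:cv2.resize(i,(400,300),interpolation=cv2.INTER_CUBIC)
cv2.imwrite("pics/m5.png",np.vstack([np.hstack([r(a[60:300,100:420]),r(b)]),np.hstack([r(w),r(w[150:300,180:380])])]))
E
```

```text
[651.5 114.9 319.7] [1.8e+02 2.0e-02 2.4e+01] 13.325
```

View pics/m5.png

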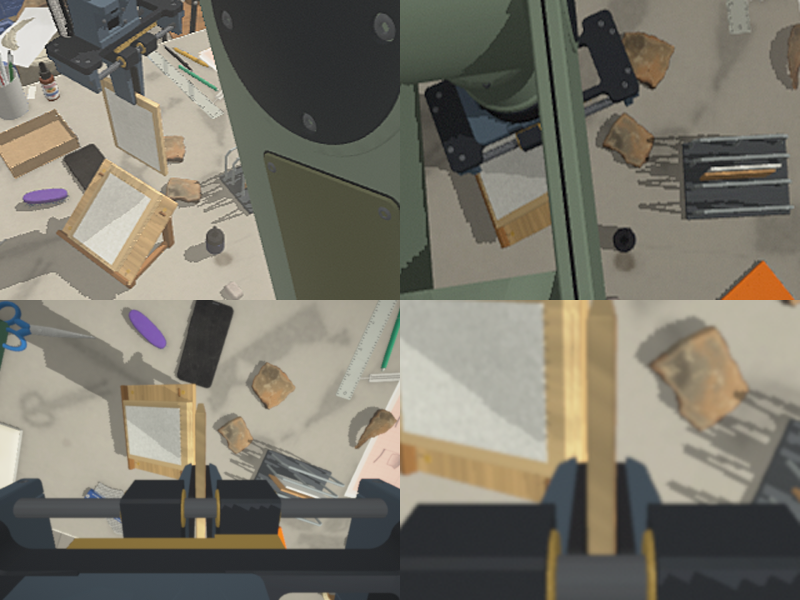

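The board hangs vertical and flat between the pads: width 8.0 mm, and at (600,430) in the lower-right panel it is seen edge-on. The other boards and the bystanders are in place. Next I'll carry it over the rack and turn it.

Request:
step_arm --plan '[[[-1,1.3,0,-0.1,0],[-2.5,3.2,0,-0.25,0],[-4,5,0,-0.4,0],[-5.5,7,0,-0.55,0],[-7,9,0,-0.7,0],[-8.5,11,0,-0.85,0],[-10,13,0,-0.97,0],[-11.5,14.7,0,-1.08,0],[-13,16.5,0,-1.16,0],[-14.3,18.2,1,-1.2,0],[-15.2,19.4,2,-1.22,0],[-15.7,20,3,-1.22,0],[-15.7,20,4,-1.22,0],[-15.7,20,5,-1.22,0],[-15.7,20,5,-1.22,0],[-15.7,20,5,-1.22,0]]]' --newtons 30

```text
time_s: 15.48
ee_pos: [589.8, -131.3, 270.2]
ee_rot: [180.0, 0.0, 93.9]
force: [0.9, 0.8, -1.6]
gripper_width: 7.5
gripper_force: 30.0
```

```bash
python3 snap.py w6; python3 - <<'E'
import cv2,numpy as np
from workcell import *
a=grab_frame("scene")
w=cv2.imread("pics/w6.png")
cv2.imwrite("pics/s6.png",a)
r=lambda i:cv2.resize(i,(400,300),interpolation=cv2.INTER_CUBIC)
cv2.imwrite("pics/m6.png",np.vstack([cv2.resize(w[60:240,130:430],(800,480),interpolation=cv2.INTER_CUBIC)]))
E
```

```text
[ 589.8 -131.3  270.2] [1.7996e+02 1.0000e-02 9.3930e+01] 15.475
```

View pics/m6.png

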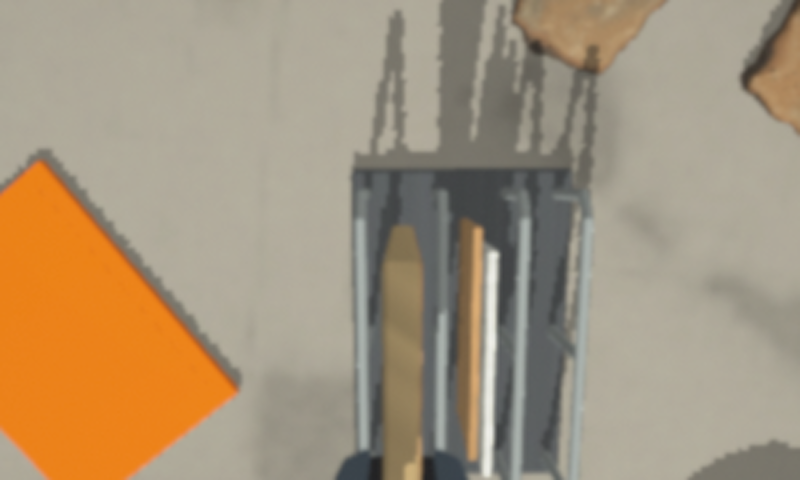

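Seen along the board's plane, the board (x 387–418) sits midway between the near wires at x≈361 and 441, and parallel to them. Next I need the position along the bay and the height of the lower edge.

```bash
python3 - <<'E'
from geo import *
np.set_printoptions(precision=1,suppress=True)
f=lambda u,v:(130+u*300/800,60+v*180/480)
W=lambda uv,z:wz('w6',(uv[0]*1.42857,uv[1]*1.42857),z)
print('rack end L',W(f(355,168),10),W(f(570,166),10),'board low corner',W(f(402,226),110),W(f(402,226),118),W(f(402,258),260))
print('wires',W(f(361,215),80),W(f(441,215),80),W(f(522,215),80),W(f(589,215),80))
# board in s5: intersect scene rays with plane through TCP spanned by tool x and z
T=np.array([651.5,114.9,319.7]);tx=np.array([np.cos(np.radians(24)),np.sin(np.radians(24)),0]);n=np.array([tx[1],-tx[0],0])
for uv in((230.4,198.4),(193.6,173),(228,142.4),(184,124)):
    o,d=ray("scene",uv);p=o+d*((T-o)@n)/(d@n);print('s5',p,'along x',(p-T)@tx,'below TCP',T[2]-p[2])
E
```

```text
rack end L [562.8 -51.6  10. ] [668.  -43.5  10. ] board low corner [587.1 -72.6 110. ] [587.  -72.2 118. ] [586.4 -70.9 260. ]
wires [570.1 -70.9  80. ] [603.  -68.6  80. ] [636.5 -66.3  80. ] [664.1 -64.5  80. ]
s5 [606.2  94.7 163.9] along x -49.580445051567025 below TCP 155.8499379666626
s5 [699.5 136.3 174.9] along x 52.513058406563346 below TCP 144.76225753615853
s5 [595.2  89.8 320.3] along x -61.58955587125194 below TCP -0.6148188379172552
s5 [695.5 134.5 307.3] along x 48.1349220898822 below TCP 12.433122417980599
```

Along the bay the board agrees to about 1 mm (-130 against -129.6), and its lower edge is 150–156 mm below the TCP. Lowering.

Request:
step_arm --plan '[[[0,0.1,0.8,0,0],[0,0.1,1.8,0,0],[0,0.1,2.8,0,0],[0,0.1,3.8,0,0],[0,0.1,4.8,0,0],[0,0.1,5.8,0,0],[0,0.1,6.8,0,0],[0,0.1,7.8,0,0],[0,0.1,8.6,0,0],[0,0.1,9.2,0,0],[0,0.1,9.4,0,0],[0,0.1,9.4,0,0]]]' --newtons 12

```text
time_s: 17.08
ee_pos: [590.6, -131.6, 176.0]
ee_rot: [180.0, 0.0, 93.9]
force: [0.4, 0.2, -1.1]
gripper_width: 7.8
gripper_force: 12.0
```

Request:
step_arm --plan '[[[0,0,0.1,0,0],[0,0,0.2,0,0],[0,0,0.3,0,0],[0,0,0.4,0,0],[0,0,0.4,0,0]]]' --newtons 8

```text
time_s: 17.7
ee_pos: [590.4, -131.6, 171.9]
ee_rot: [-180.0, 0.0, 93.9]
force: [0.5, 0.0, -1.7]
gripper_width: 7.7
gripper_force: 8.0
```

Request:
step_arm --plan '[[[0,0,0.1,0,0],[0,0,0.2,0,0],[0,0,0.3,0,0],[0,0,0.4,0,0],[0,0,0.4,0,0]]]' --newtons 6

```text
time_s: 18.32
ee_pos: [591.9, -132.1, 170.5]
ee_rot: [179.7, 0.1, 93.9]
force: [-0.9, -0.8, 9.0]
gripper_width: 8.0
gripper_force: 6.0
```

The board touches the floor at TCP 170.5, 160 mm below the TCP as the pinch geometry predicted. I'll ease off, open and retreat upward.

Request:
step_arm --plan '[[[0,0,-0.2,0,0],[0,0,-0.3,0,0],[0,0,-0.3,0,0.12],[0,0,-0.3,0,0.2],[0,0,-0.3,0,0.35],[0,0,-0.3,0,0.45],[0,0,-0.3,0,0.45],[0,0,-2,0,0.45],[0,0,-5,0,0.45],[0,0,-9,0,0.45],[0,0,-12,0,0.45],[0,0,-12,0,0.45]]]'

```text
time_s: 19.82
ee_pos: [591.8, -131.9, 291.9]
ee_rot: [179.6, 0.1, 93.9]
force: [-0.3, 0.1, 0.2]
gripper_width: 40.9
gripper_force: 0.0
```

```bash
python3 snap.py w7; python3 - <<'E'
import cv2,numpy as np
from workcell import *
a=grab_frame("scene");b=grab_frame("top");w=cv2.imread("pics/w7.png")
r=lambda i:cv2.resize(i,(400,300),interpolation=cv2.INTER_CUBIC)
cv2.imwrite("pics/m7.png",np.vstack([np.hstack([r(a[100:310,100:380]),r(b[140:260,150:410])]),np.hstack([r(w),r(w[70:235,180:400])])]))
E
```

```text
[ 591.8 -131.9  291.9] [1.7959e+02 1.3000e-01 9.3900e+01] 19.825
```

View pics/m7.png

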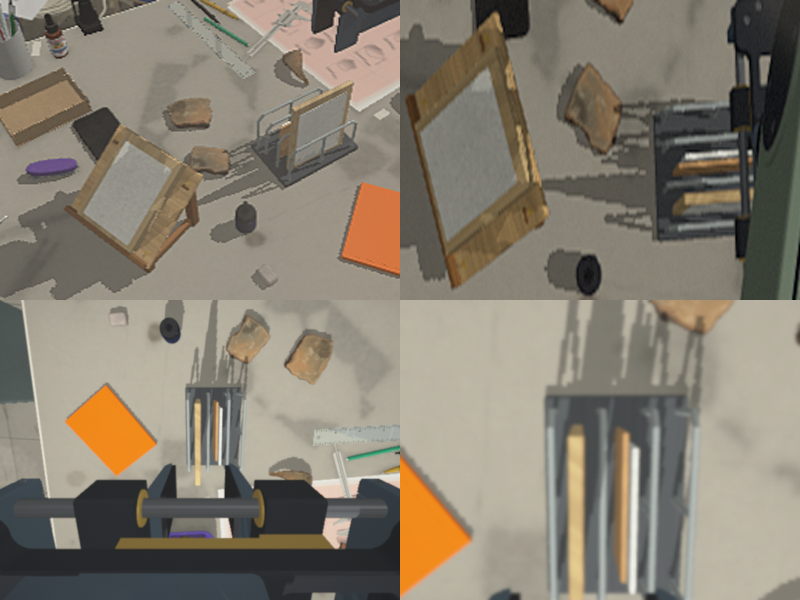

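The board stands upright in the near bay, at (320,130) in the scene panel and (577,510) in the wrist crop, between the wires at x≈550 and 602. The pile and the bystanders are unmoved and the gripper is clear, so I'm handing in.

```bash
python3 -c "
from workcell import *
print(job_done())"
```

```text
the job is handed in; nothing more can be done
None
```

The top board stands upright in the near rack bay, with the other two boards, the stand and the small things where they were in the last pictures; I handed the job in at about 20 s, but the interface returned no verdict.

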